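# Seat the vials and pass the carrier under the height bar

### The arm

A 6-joint arm with a two-finger parallel gripper is mounted at the origin on the work surface; the furniture and walls round the work are solid. World frame = base frame: x ahead of the robot, y to its left, z up, the work surface at z = 0. Lengths are in m, angles in rad, forces in N, time in s.
With the tool pointing down it reaches from about 0.3 to 0.775 m from the base axis. Payload 14.6 kg.
Tool frame: the origin (TCP) lies at the centre of the arm's flange, where the gripper is bolted on; the fingertips stand 199 mm ahead of it and the grasp point (between the pads) lies ctrl.tcp_to_grasp ahead of it (ctrl.tcp_to_grasp is the distance from the TCP to the grasp point, in m); z points along the fingers, y is the line along which they close (so a half turn about z gives the same grasp; the last joint's range is limited). The gripper opens to 94 mm and grips with 3 to 60 N. Pads are 16 mm wide; open, the fingers measure 119 mm over their backs; the gripper's body (75 mm by 177 mm) begins 78 mm behind the grasp point.
Start: joints at [-1.253, 0.3, 1.521, -0, 1.321, -0.067], TCP at [0.206, -0.51, 0.405] pointing down, gripper open.
Joint ranges: [-3.03, 3.03], [-0.79, 2.21], [0.23, 2.52], [-1.04, 4.18], [0, 3.07], [-2.55, 2.55]. Speed limits (rad/s): [2.22, 2.22, 2.57, 3.14, 3.14, 3.14].

### API

Orientations are given as [roll, pitch, yaw] about the fixed x, y, z axes, in that order (R = Rz(yaw) Ry(pitch) Rx(roll)).
In Python, from station import ctrl gives the robot as it stands. The module is installed in compiled form; this text tells all that it offers.
- The arm moves only by the shell command python3 -m jog 'ROWS' [OPENING] [FORCE]. ROWS is JSON, a list of rows, each a list of 6 numbers: the shift along the tool's x, y, z in cm, then the turn, a rotation vector about the tool's x, y, z in rad. In form: [[tx, ty, tz, ax, ay, az], ...]. A call has 1 to 8 rows; each row is the pose to reach, as a shift and turn from the pose commanded when the call began, along the tool's axes at that moment; what a row does not reach only later rows make up. A row lasts 1/10 s, in which the tool goes at most 50 mm and 8.59 degrees, less where a joint would pass 70% of its speed; a pose out of reach is approached as far as the arm can. A call with a gripper value outside its range is refused whole. OPENING is the opening in per cent of the stroke, from 0 (shut) to 100 (fully open), set as the call begins (- or left out, the last holds). The fingers move at their own pace and stop on an object; FORCE is the grip in N (left out, the last holds). Time passes only in rows, so rows that repeat a pose let the fingers close. It gives the time, the measured TCP pose, the force, the opening and the grip force at its end, in the units of the state.
- ctrl.get_obs(): the state, without advancing time (a new reading comes with each control period).
- ctrl.camera(name): name is "scene" or "side" or "wrist"; returns a dict with "img" (420x560x3 uint8, blue, green, red), "intrinsics" (3x3 intrinsics, pixels), "R" (3x3) and "t" (3): a world point X has camera coordinates R X + t. Camera axes: x right, y down, z forward; pixel columns grow to the right and rows downward; lengths in m; the calibration is good to about 2 mm. A picture is of the moment at which its call begins. There is no depth.
- ctrl.hand_in(): hands the job in; it is judged then, once.
The state is a dict: "time_s": time; "qpos": joint angles; "joint_vel": joint speeds; "tau": joint torques, N m; "ee_pos": TCP position; "eef_rot": TCP orientation; "force": force on the tool from outside, world axes, zero at the start; "moment": the same for the moment, N m; "grip_width": finger opening in m; "grip_force": force on a finger pad.
Only numpy, scipy, OpenCV 4.12 (cv2) and the standard library are available. Lean on these libraries where they do the work, as an engineer would, in place of code of your own. Each camera call takes 0.05 s, during which the arm holds its last target. There are 200 camera calls.

### The job

Check the vial carrier on the height gauge: press any vial that stands proud gently fully home in its sleeve, then slide the carrier flat along the bench between the guides, under the yellow bar, until its nose presses gently but firmly (push with about 10 N for a moment) on the steel pad of the red end stop, then let go and leave it there. If it catches on the bar, do not force it: draw it back and press the vials again. Do not lift the carrier off the bench, and leave the other bottles, the beaker and the tape alone.

Things in the scene. Friction and masses are not known exactly. Their poses are not given: they have to be found in the camera images.
- gauge: fixed aluminium height gauge. Origin on the bench under the middle of the yellow bar; x is the push direction (towards the red stop), z up. Two straight guides 14 mm high, 48 mm apart inside, run along x from -35 to 137 mm; from x = -35 back to about -85 mm they flare outwards to about 95 mm apart. Posts at x = 0, y = +-44 mm carry the bar
- height_bar: the yellow bridge bar of the gauge, fixed, same origin and axes as the gauge: it lies across the lane, x from -6 to 6 mm, y from -55 to 55 mm, underside 54 mm and top 68 mm above the bench (2 mm above the cap of a vial that is fully home)
- end_stop: the red end stop block of the gauge, fixed and rigid, same origin and axes as the gauge: block from x = 126 to 140 mm, 70 mm wide, 34 mm high. A round steel pad (18 mm across, centre 17 mm above the bench) on an adjusting screw stands out of it towards the carrier and is what the nose meets: its face is anywhere from x = 100 to 120 mm, set and locked anew each time, and not tracked
- carrier: blue vial carrier, loose, about 0.4 kg, 44 mm wide. Origin on its underside on its centre line, x towards its nose (the end that goes under the bar first), z up. Nose face at x = 58 mm, tail face at x = -110 mm; foot plate 10 mm thick, vial block (x from -40 to 58 mm) 28 mm high. Its origin is at gauge x = 42 to 62 mm when its nose meets the stop pad
- grip_lug (a point): middle of the black upright grip lug on the carrier's tail (carrier x = -98 mm, 36 mm above the bench): 12 mm along carrier x, 20 mm along y, from 10 to 62 mm above the bench; axes as the carrier. It stays in front of the bar when the carrier is home
- vial_front: glass sample vial with a white screw cap, 23 mm across, 46 mm tall, the front one of the three on the carrier (its axis at carrier x = 40 mm, y = 0). Origin: centre of its underside, z up. Fully home, the origin is 6 mm and the flat cap top 52 mm above the bench; it may stand up to 10 mm proud of that. A rubber sleeve holds it: it slides straight down under about 4 N (a little more when pushed fast) and then stops hard
- vial_middle: glass sample vial with a white screw cap, 23 mm across, 46 mm tall, the middle one of the three on the carrier (its axis at carrier x = 10 mm, y = 0). Origin: centre of its underside, z up. Fully home, the origin is 6 mm and the flat cap top 52 mm above the bench; it may stand up to 10 mm proud of that. A rubber sleeve holds it: it slides straight down under about 4 N (a little more when pushed fast) and then stops hard
- vial_rear: glass sample vial with a black screw cap, 23 mm across, 46 mm tall, the rear one of the three on the carrier (its axis at carrier x = -20 mm, y = 0). Origin: centre of its underside, z up. Fully home, the origin is 6 mm and the flat cap top 52 mm above the bench; it may stand up to 10 mm proud of that. A rubber sleeve holds it: it slides straight down under about 4 N (a little more when pushed fast) and then stops hard
- amber_small: bystander: small amber glass bottle with a clear ball stopper, 46 mm across, 106 mm tall; origin centre of its underside
- dropper_bottle: bystander: white plastic dropper bottle with a green nozzle, 31 mm across, 95 mm tall; origin centre of its underside
- beaker: bystander: small clear glass beaker, 46 mm across, 58 mm tall; origin centre of its underside
- tape_roll: bystander: roll of beige label tape lying flat, 58 mm across, 18 mm high; origin centre of its underside

How it is judged:
By the outcome, as a careful person would: the job done as asked, in the order asked, and still so for the second after the job is handed in, with the robot touching nothing.
It also fails if it takes over 67 s, if anything falls off the work surface, if the arm or the gripper's body presses on something with over 40 N, if the wrist force passes 120 N, or if a joint passes its speed limit or range.

## Working session

There is one attempt and no reset: what is moved stays moved. The work goes in short steps, Python scripts to look and compute and a shell command to move; the robot and the scene stay as the last step left them, time stands still between calls to the robot, and variables do not carry over. Pictures are saved under pics/ and viewed, at most 10 in all, crops included, and the job is handed in when it is done.

```bash
mkdir -p pics; cat > h.py <<'E'
import numpy as np, cv2
from station import ctrl
def snap(n,f):
    c=ctrl.camera(n); cv2.imwrite(f'pics/{f}.png',c['img']); np.savez(f'pics/{f}.npz',K=c['intrinsics'],R=c['R'],t=c['t'])
    return c
def ray(f,u,v,z):
    c=np.load(f'pics/{f}.npz'); d=c['R'].T@np.linalg.inv(c['K'])@[u,v,1]; o=-c['R'].T@c['t']
    return o+d*(z-o[2])/d[2]
def proj(f,X):
    c=np.load(f'pics/{f}.npz'); p=c['K']@(c['R']@np.array(X)+c['t']); return p[:2]/p[2]
E
python3 - <<'E'
from h import *
a=snap('scene','s1')['img'];b=snap('side','d1')['img'];snap('wrist','w1')
o=ctrl.get_obs();print({k:np.round(v,3).tolist() for k,v in o.items()},ctrl.tcp_to_grasp)
for f in('s1','d1','w1'):
    c=np.load(f'pics/{f}.npz');print(f,(-c['R'].T@c['t']).round(3),c['K'][0,0])
E
```

```text
{'time_s': 0.15, 'qpos': [-1.253, 0.3, 1.521, 0.0, 1.321, -0.067], 'joint_vel': [0.001, -0.001, -0.003, 0.001, -0.001, -0.002], 'tau': [0.0, -53.196, -35.282, 0.071, 0.024, -0.0], 'ee_pos': [0.206, -0.51, 0.404], 'eef_rot': [-3.141, -0.0, 0.385], 'force': [-0.004, -0.625, -0.742], 'moment': [0.017, -0.033, 0.012], 'grip_force': 0.0, 'grip_width': 0.094} 0.1804
s1 [0.983 0.527 0.537] 454.50493685549884
d1 [ 0.468 -0.663  0.572] 381.3316982566527
w1 [ 0.28  -0.479  0.384] 369.11362041203375
```

View pics/s1.png

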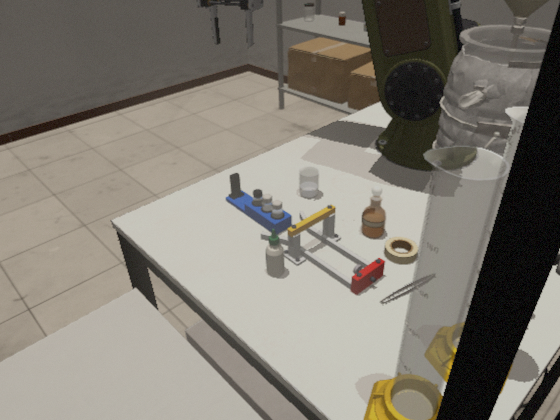

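View pics/d1.png

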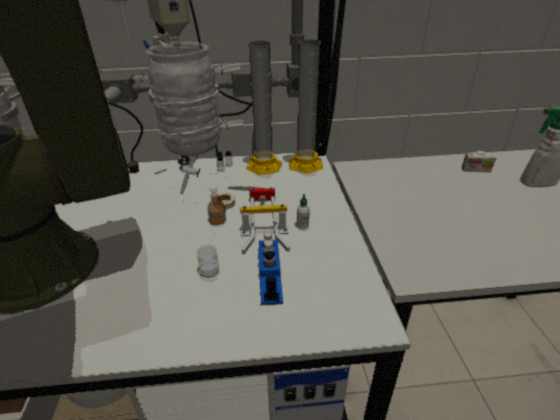

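The scene camera shows the carrier (about 225-290, 175-225) short of the bar (about 312,218), with the red stop at (368,275). I'll enlarge both views.

```bash
python3 - <<'E'
import cv2
a=cv2.imread('pics/s1.png')[165:297,220:396];cv2.imwrite('pics/s1c.png',cv2.resize(a,None,fx=4.5,fy=4.5,interpolation=cv2.INTER_CUBIC))
a=cv2.imread('pics/d1.png')[180:310,190:330];cv2.imwrite('pics/d1c.png',cv2.resize(a,None,fx=4.5,fy=4.5,interpolation=cv2.INTER_CUBIC))
E
```

```text
(no output)
```

View pics/s1c.png

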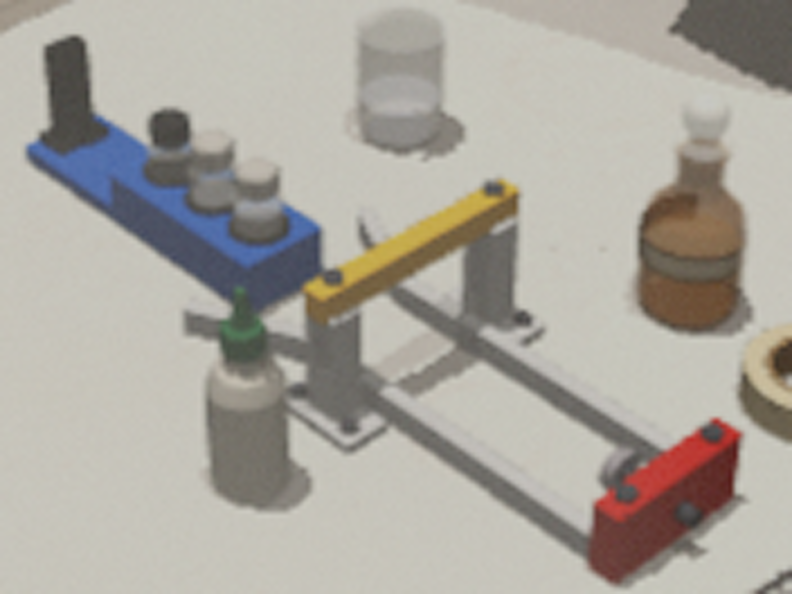

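View pics/d1c.png

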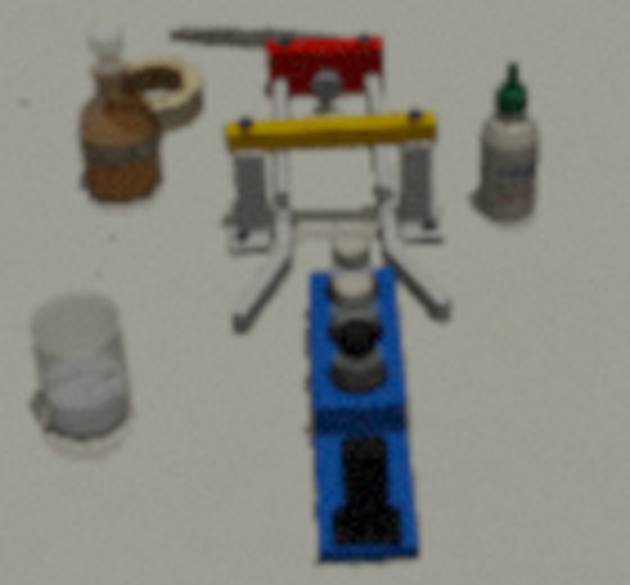

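```bash
cat > fit.py <<'E'
from h import *
from scipy.optimize import least_squares as ls
G=[(307,290,-6,-55,68),(318,299,6,-55,68),(518,190,6,55,68),(503,180,-6,55,68),(594,508,126,-35,34),(608,520,140,-35,34),(741,432,140,35,34),(726,420,126,35,34)]
Gd=[(228,128,-6,55,68),(436,122,-6,-55,68),(228,148,-6,55,54),(436,138,-6,-55,54)]
C=[(252,270,58,-22,28),(320,232,58,22,28),(112,180,-40,-22,28),(28,150,-110,-22,10),(258,308,58,-22,0)]
Cd=[(313,410,-40,22,28),(405,405,-40,-22,28),(312,273,58,22,28),(394,268,58,-22,28),(320,552,-110,22,10),(418,547,-110,-22,10)]
def W(p,x,y,z): c,s=np.cos(p[2]),np.sin(p[2]); return [p[0]+(c*x-s*y)/1e3,p[1]+(s*x+c*y)/1e3,z/1e3]
S=lambda u,v:np.array([220+u/4.5,165+v/4.5]); D=lambda u,v:np.array([190+u/4.5,180+v/4.5])
def fit(A,B,x0):
    f=lambda p:np.concatenate([proj('s1',W(p,*a[2:]))-S(*a[:2]) for a in A]+[proj('d1',W(p,*a[2:]))-D(*a[:2]) for a in B])
    r=ls(f,x0,x_scale=[.01,.01,.05]);return r.x,r.fun
g,rg=fit(G,Gd,[.5,0,1.57]);c,rc=fit(C,Cd,[.5,-.15,1.57])
if __name__=='__main__':
    print(g.round(4),c.round(4));print(rg.reshape(-1,2).round(1).tolist());print(rc.reshape(-1,2).round(1).tolist())
    for x,u in((40,(259,167)),(10,(212,140)),(-20,(168,118)),):
        r=ls(lambda q:proj('s1',W(c,x,q[1],q[0]))-S(*u),[52,0]);print(x,r.x.round(1),r.fun)
    dx=np.array(W(c,0,0,0))-W(g,0,0,0);s=g[2];print('carrier in gauge',(dx[0]*np.cos(s)+dx[1]*np.sin(s)),(-dx[0]*np.sin(s)+dx[1]*np.cos(s)))
    for x in(40,10,-20,-98):print(x,np.round(W(c,x,0,0),4))
E
python3 fit.py
```

```text
[0.5038 0.0787 1.5287] [ 0.5032 -0.0535  1.5388]
[[-1.7, -1.0], [0.6, 0.1], [1.1, -0.3], [-0.3, -0.8], [-1.2, -0.8], [2.3, 1.0], [0.9, 0.8], [-2.4, -0.6], [-0.6, -0.7], [0.2, -1.6], [-0.1, -0.2], [0.3, -0.3]]
[[-1.4, -1.8], [0.7, -2.5], [-1.7, -2.7], [-2.2, -2.3], [-2.2, 1.5], [-0.7, -2.0], [0.3, -2.2], [-1.9, -1.9], [-0.6, -1.9], [-0.7, -1.3], [0.3, -1.6]]
40 [56.3  1.9] [-8.36735126e-10 -1.03028412e-08]
10 [56.3  0.9] [ 6.88038426e-09 -1.79050801e-08]
-20 [54.   0.4] [-6.23003871e-11 -5.04087438e-10]
carrier in gauge -0.13212790360933832 -0.0049416787033405435
40 [ 0.5044 -0.0135  0.    ]
10 [ 0.5035 -0.0435  0.    ]
-20 [ 0.5025 -0.0735  0.    ]
-98 [ 0.5    -0.1515  0.    ]
```

```bash
R='[41,-22.2,8.5,0,0,-1.154]'; python3 -m jog '[[41,-22.2,8.5,0,0,-1.154],[41,-22.2,8.5,0,0,-1.154],[41,-22.2,8.5,0,0,-1.154],[41,-22.2,8.5,0,0,-1.154],[41,-22.2,8.5,0,0,-1.154],[41,-22.2,8.5,0,0,-1.154],[41,-22.2,8.5,0,0,-1.154],[41,-22.2,8.5,0,0,-1.154]]' 0 20
```

```text
time_s: 0.95
ee_pos: [0.4578, -0.2044, 0.3326]
eef_rot: [3.142, 0.0, 1.545]
force: [0.8, -0.1, 0.5]
grip_width: 0.0336
grip_force: 0.0
```

```bash
python3 -m jog '[[5.4,4.3,1.2,0,0,0],[5.4,4.3,1.2,0,0,0],[5.4,4.3,1.2,0,0,0],[5.4,4.3,1.2,0,0,0],[5.4,4.3,1.2,0,0,0]]'; python3 - <<'E'
from h import *
a=snap('wrist','w2')['img'];cv2.imwrite('pics/w2b.png',cv2.resize(a,(784,588),interpolation=cv2.INTER_CUBIC))
E
```

```text
time_s: 1.45
ee_pos: [0.501, -0.1545, 0.3211]
eef_rot: [3.142, 0.0, 1.538]
force: [0.3, 0.8, 0.3]
grip_width: 0.0005
grip_force: 0.0
```

View pics/w2b.png

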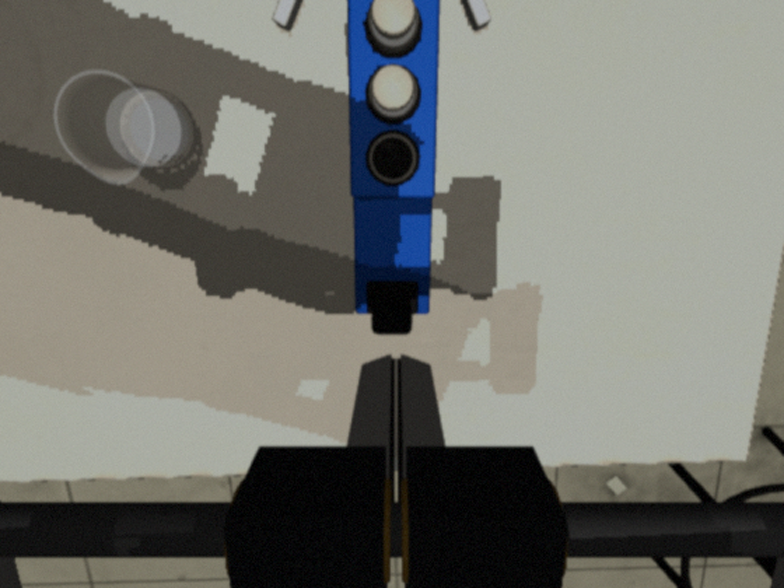

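The wrist view shows the carrier from above. The cap centres are at about (391,18), (391,88) and (392,158), the block's rear edge at row 197, the tail corners at (355,312) and (430,312), and the lug top is about (391,320).

```bash
python3 - <<'E'
from h import *
from fit import W
s=1.4
for n,u,v,z in (('front',391,18,56),('mid',391,88,56),('rear',392,158,54),('blkL',351,197,28),('blkR',437,197,28),('tailL',355,312,10),('tailR',430,312,10),('lugL',372,333,62),('lugR',411,333,62),('blkL2',348,30,28),('blkR2',439,30,28),('flareL',281,27,14),('flareR',483,25,14)):
    print(n,ray('w2',u/s,v/s,z/1e3).round(4))
E
```

```text
front [ 0.5031 -0.0168  0.056 ]
mid [ 0.5022 -0.0445  0.056 ]
rear [ 0.5016 -0.0741  0.054 ]
blkL [ 0.4795 -0.0929  0.028 ]
blkR [ 0.524  -0.0944  0.028 ]
tailL [ 0.4766 -0.1604  0.01  ]
tailR [ 0.5206 -0.1619  0.01  ]
lugL [ 0.489  -0.1559  0.062 ]
lugR [ 0.508  -0.1565  0.062 ]
blkL2 [ 0.4825 -0.0148  0.028 ]
blkR2 [ 0.5259 -0.0162  0.028 ]
flareL [ 0.4481 -0.0093  0.014 ]
flareR [ 0.549  -0.0117  0.014 ]
```

```bash
python3 -m jog '[[5,0,1,0,0,0],[10,0,2.5,0,0,0],[14,-0.1,4.8,0,0,0],[14,-0.1,4.8,0,0,0],[14,-0.1,4.8,0,0,0]]'; python3 -m jog '[[0,0,0.3,0,0,0],[0,0,0.6,0,0,0],[0,0,0.9,0,0,0],[0,0,0.9,0,0,0],[0,0,0.9,0,0,0]]'
```

```text
time_s: 2.0
ee_pos: [0.5049, -0.014, 0.2731]
eef_rot: [-3.141, 0.0, 1.539]
force: [0.3, -0.1, -0.3]
grip_width: 0.0004
grip_force: 0.0
time_s: 2.5
ee_pos: [0.505, -0.014, 0.2639]
eef_rot: [-3.142, 0.0, 1.538]
force: [-0.7, 0.1, 0.2]
grip_width: 0.0003
grip_force: 0.0
```

```bash
python3 - <<'E'
from h import *
print(ctrl.get_obs()['force'].round(2))
a=snap('side','d2')['img'][200:280,230:310];b=snap('scene','s2')['img'][165:245,235:315]
cv2.imwrite('pics/d2c.png',cv2.resize(np.hstack([a,b]),None,fx=5,fy=5,interpolation=cv2.INTER_CUBIC))
E
```

```text
[-0.67  0.13  0.15]
```

View pics/d2c.png

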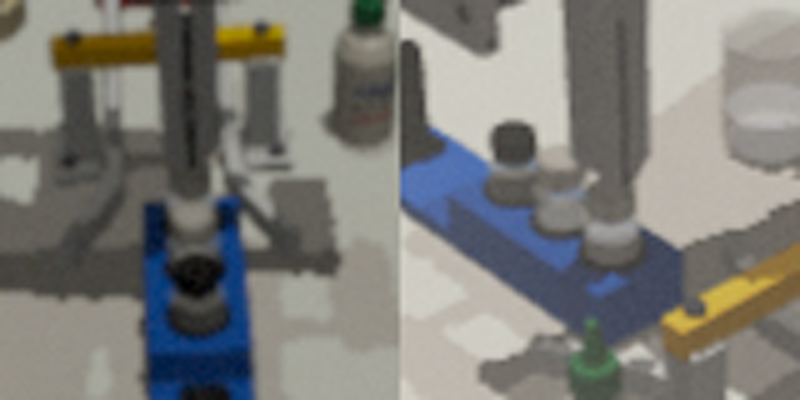

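The closed fingertips sit just above the front cap and in line with it in both views. I'll lower slowly.

```bash
python3 -m jog '[[0,0,0.2,0,0,0],[0,0,0.4,0,0,0],[0,0,0.6,0,0,0],[0,0,0.6,0,0,0],[0,0,0.6,0,0,0]]' | egrep 'pos|force'; python3 -m jog '[[0,0,0.1,0,0,0],[0,0,0.2,0,0,0],[0,0,0.3,0,0,0],[0,0,0.3,0,0,0],[0,0,0.3,0,0,0]]'| egrep 'pos|force'
```

```text
ee_pos: [0.505, -0.0136, 0.2579]
force: [0.6, 0.3, 0.2]
grip_force: 0.0
ee_pos: [0.5051, -0.0137, 0.2549]
force: [0.8, -0.6, 2.3]
grip_force: 0.9
```

```bash
for i in 1 2 ; do python3 -m jog '[[0,0,0.1,0,0,0],[0,0,0.1,0,0,0],[0,0,0.1,0,0,0]]'| egrep 'pos|force'; done
```

```text
ee_pos: [0.5051, -0.0137, 0.2539]
force: [0.4, 0.2, 2.2]
grip_force: 0.8
ee_pos: [0.5051, -0.0137, 0.2529]
force: [0.6, -0.6, 1.7]
grip_force: 0.8
```

```bash
for i in 1 2 3 ; do python3 -m jog '[[0,0,0.1,0,0,0],[0,0,0.1,0,0,0],[0,0,0.1,0,0,0]]'| egrep 'pos|force'; done
```

```text
ee_pos: [0.505, -0.0137, 0.2519]
force: [0.7, 0.5, 2.3]
grip_force: 0.7
ee_pos: [0.5051, -0.0136, 0.2513]
force: [-1.1, 0.4, 8.3]
grip_force: 3.9
ee_pos: [0.5052, -0.0136, 0.2511]
force: [-4.9, 0.6, 19.0]
grip_force: 9.4
```

The front vial stopped hard at the expected height. Next is the middle one.

```bash
python3 -m jog '[[0,0,-0.8,0,0,0],[0,0,-1.6,0,0,0],[-1.5,0,-1.6,0,0,0],[-3,-0.05,-1.6,0,0,0],[-3,-0.05,-1.6,0,0,0],[-3,-0.05,-1.3,0,0,0],[-3,-0.05,-1.0,0,0,0],[-3,-0.05,-0.8,0,0,0]]'| egrep 'pos|force'; python3 -m jog '[[0,0,0.1,0,0,0],[0,0,0.2,0,0,0],[0,0,0.3,0,0,0],[0,0,0.4,0,0,0],[0,0,0.5,0,0,0],[0,0,0.5,0,0,0]]'| egrep 'pos|force'
```

```text
ee_pos: [0.5035, -0.0434, 0.2574]
force: [-0.9, -0.2, 4.6]
grip_force: 1.9
ee_pos: [0.5036, -0.0436, 0.2527]
force: [0.3, 0.2, 0.2]
grip_force: 0.0
```

```bash
for i in 1 2 3 ; do python3 -m jog '[[0,0,0.1,0,0,0],[0,0,0.1,0,0,0],[0,0,0.1,0,0,0]]'| egrep 'pos|force'; done
```

```text
ee_pos: [0.5036, -0.0436, 0.2519]
force: [-0.3, 1.0, 1.6]
grip_force: 0.5
ee_pos: [0.5037, -0.0436, 0.2513]
force: [-2.0, 0.8, 6.3]
grip_force: 3.6
ee_pos: [0.5038, -0.0436, 0.2511]
force: [-6.9, 2.7, 18.1]
grip_force: 9.1
```

```bash
python3 -m jog '[[0,0,-0.8,0,0,0],[0,0,-1.6,0,0,0],[-1.5,0,-1.6,0,0,0],[-3,-0.05,-1.6,0,0,0],[-3,-0.05,-1.6,0,0,0],[-3,-0.05,-1.3,0,0,0],[-3,-0.05,-1.0,0,0,0],[-3,-0.05,-0.8,0,0,0]]'| egrep 'pos|force'; python3 -m jog '[[0,0,0.1,0,0,0],[0,0,0.2,0,0,0],[0,0,0.3,0,0,0],[0,0,0.4,0,0,0],[0,0,0.5,0,0,0],[0,0,0.5,0,0,0]]'| egrep 'pos|force'
```

```text
ee_pos: [0.5021, -0.0733, 0.2573]
force: [0.8, -0.2, -0.2]
grip_force: 0.0
ee_pos: [0.5021, -0.0735, 0.2529]
force: [0.0, 1.0, 1.5]
grip_force: 0.9
```

```bash
for i in 1 2 3 ; do python3 -m jog '[[0,0,0.1,0,0,0],[0,0,0.1,0,0,0],[0,0,0.1,0,0,0]]'| egrep 'pos|force'; done
```

```text
ee_pos: [0.5021, -0.0736, 0.2519]
force: [0.0, 0.7, 1.9]
grip_force: 0.9
ee_pos: [0.5022, -0.0736, 0.2513]
force: [-2.0, 3.4, 8.1]
grip_force: 4.0
ee_pos: [0.5023, -0.0736, 0.2511]
force: [-6.5, 3.1, 19.0]
grip_force: 9.5
```

All three vials now stop at the same height. Moving to the grip lug.

```bash
python3 -m jog '[[0,0,-1,0,0,0],[0,0,-3.2,0,0,0],[-4,0,-3.5,0,0,0],[-7.8,0,-3.5,0,0,0],[-7.8,0,-3.5,0,0,0],[-7.8,0,-3.5,0,0,0],[-7.8,0,-3.5,0,0,0],[-7.8,0,-3.5,0,0,0]]' 50 25; python3 - <<'E'
from h import *
a=snap('wrist','w3')['img'];b=snap('side','d3')['img'][210:340,210:340]
cv2.imwrite('pics/w3b.png',np.hstack([a,cv2.resize(b,None,fx=1.6,fy=420/130)])[:, :760])
E
```

```text
time_s: 10.5
ee_pos: [0.4997, -0.1507, 0.2848]
eef_rot: [-3.141, -0.0, 1.54]
force: [0.6, 0.7, -0.5]
grip_width: 0.0468
grip_force: 0.0
```

View pics/w3b.png

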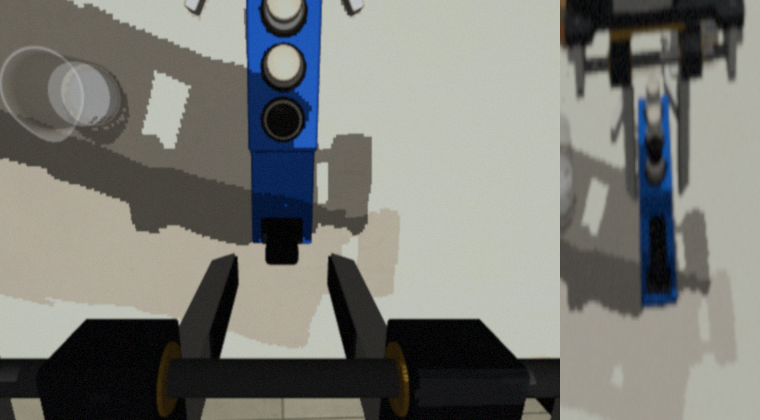

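The fingers straddle the lug symmetrically (lug at column 282, fingers centred on 283). Lowering and gripping.

```bash
python3 -m jog '[[0,0,2,0,0,0],[0,0,4,0,0,0],[0,0,6,0,0,0],[0,0,6.2,0,0,0],[0,0,6.2,0,0,0]]'| egrep 'pos|force'; python3 -m jog '[[0,0,0,0,0,0],[0,0,0,0,0,0],[0,0,0,0,0,0],[0,0,0,0,0,0],[0,0,0,0,0,0],[0,0,0,0,0,0]]' 0 25
```

```text
ee_pos: [0.4997, -0.1513, 0.223]
force: [-0.0, -0.4, 0.5]
grip_force: 0.0
time_s: 11.7
ee_pos: [0.4997, -0.1516, 0.2234]
eef_rot: [3.141, 0.0, 1.539]
force: [-1.9, 0.7, 5.8]
grip_width: 0.0199
grip_force: 25.0
```

```bash
python3 - <<'E'
from h import *
a=snap('wrist','w4')['img'];cv2.imwrite('pics/w4b.png',cv2.resize(a,(784,588),interpolation=cv2.INTER_CUBIC))
E
```

```text
(no output)
```

View pics/w4b.png

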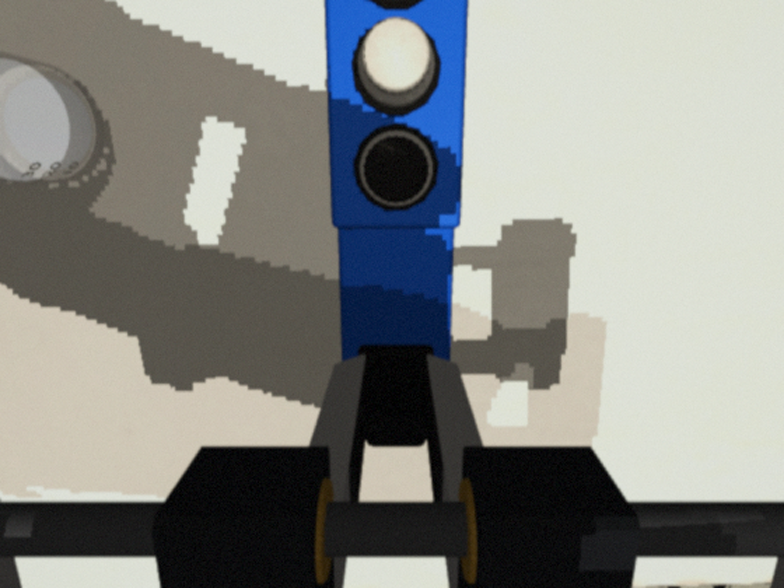

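The grip is good. I'll advance 2 cm, still outside the straight lane, and look at the alignment.

```bash
python3 -m jog '[[0.5,0,-0.03,0,0,0],[1,0,-0.03,0,0,0],[1.5,0,-0.03,0,0,0],[2,0,-0.03,0,0,0],[2,0,-0.03,0,0,0]]'; python3 - <<'E'
from h import *
a=snap('wrist','w5')['img'];cv2.imwrite('pics/w5b.png',cv2.resize(a,(784,588),interpolation=cv2.INTER_CUBIC))
snap('scene','s5')
E
```

```text
time_s: 12.25
ee_pos: [0.5004, -0.1308, 0.2234]
eef_rot: [3.141, -0.0, 1.539]
force: [-0.6, 2.6, 5.2]
grip_width: 0.0199
grip_force: 25.0
```

View pics/w5b.png

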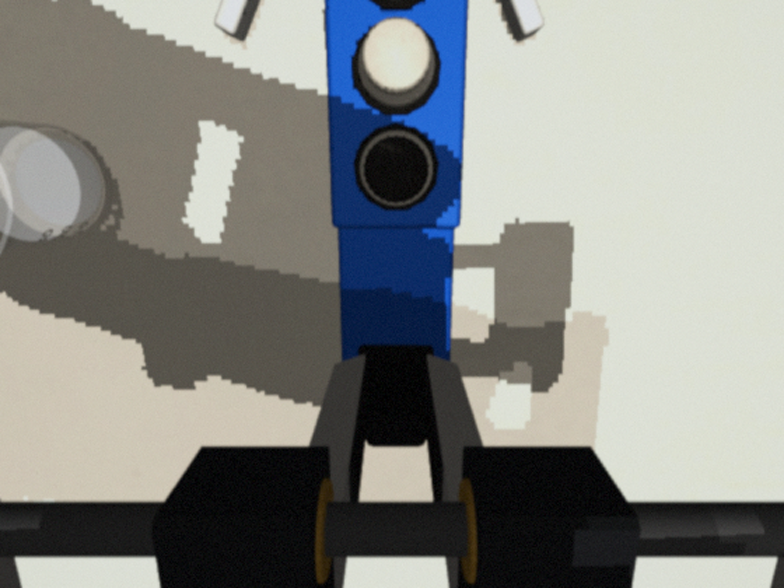

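```bash
python3 - <<'E'
from h import *
s=1.4
for n,u,v,z in (('fLi',240,38,14),('fRi',517,38,14),('fLo',215,28,14),('fRo',543,26,14),('bL',332.5,222,28),('bR',460,222,28),('bL2',327,30,28),('bR2',467.5,30,28),('rearcap',396,168,52),('midcap',396,54,52)):
    print(n,ray('w5',u/s,v/s,z/1e3).round(4))
from fit import W
g=np.array([.5038,.0787,1.5287]);print(W(g,-85,0,0))
E
```

```text
fLi [ 0.4521 -0.0103  0.014 ]
fRi [ 0.5438 -0.0132  0.014 ]
fLo [ 0.4442 -0.007   0.014 ]
fRo [ 0.5523 -0.0098  0.014 ]
bL [ 0.4805 -0.0702  0.028 ]
bR [ 0.5234 -0.0715  0.028 ]
bL2 [ 0.4826 -0.0118  0.028 ]
bR2 [ 0.5256 -0.0132  0.028 ]
rearcap [ 0.5024 -0.0528  0.052 ]
midcap [ 0.5033 -0.0234  0.052 ]
[np.float64(0.5002228689469935), np.float64(-0.006224696840375105), 0.0]
```

```bash
python3 -m jog '[[0,-0.2,-0.02,0,0,0],[0,-0.4,-0.02,0,0,0],[0,-0.6,-0.02,0,0,0],[0,-0.6,-0.02,0,0,0],[0,-0.6,-0.02,0,0,0]]'; python3 -m jog '[[0.4,0,0,0,0,0],[0.8,0,0,0,0,0],[1.2,0,0,0,0,0],[1.2,0,0,0,0,0]]'| egrep 'pos|force'
```

```text
time_s: 12.85
ee_pos: [0.4941, -0.1314, 0.2234]
eef_rot: [-3.141, -0.0, 1.539]
force: [0.2, 0.3, 2.6]
grip_width: 0.0197
grip_force: 25.0
ee_pos: [0.4946, -0.1187, 0.2234]
force: [-0.2, 1.6, 0.9]
grip_force: 25.0
```

```bash
for i in 1 2; do python3 -m jog '[[0.3,0,0,0,0,0],[0.6,0,0,0,0,0],[0.6,0,0,0,0,0]]'| egrep 'pos|force|rot'; done
```

```text
ee_pos: [0.4948, -0.113, 0.2234]
eef_rot: [-3.141, -0.0, 1.539]
force: [0.6, 0.6, 0.5]
grip_force: 25.0
ee_pos: [0.495, -0.107, 0.2234]
eef_rot: [-3.141, -0.0, 1.539]
force: [0.3, -0.3, 1.0]
grip_force: 25.0
```

```bash
python3 -m jog '[[0.3,0,0,0,0,0],[0.6,0,0,0,0,0],[0.6,0,0,0,0,0]]'| egrep 'pos|force|rot'; python3 - <<'E'
from h import *
a=snap('wrist','w6')['img']; o=ctrl.get_obs();print(o['force'].round(1),o['moment'].round(2))
b=snap('scene','s6')['img'][170:270,240:340]
cv2.imwrite('pics/w6b.png',np.hstack([cv2.resize(a[:200,100:480],(400,420)),cv2.resize(b,(400,420))]))
E
```

```text
ee_pos: [0.4952, -0.101, 0.2234]
eef_rot: [-3.141, -0.0, 1.539]
force: [0.4, 0.5, 0.4]
grip_force: 25.0
[0.5 2.3 1.2] [ 0.24 -0.16 -0.06]
```

View pics/w6b.png

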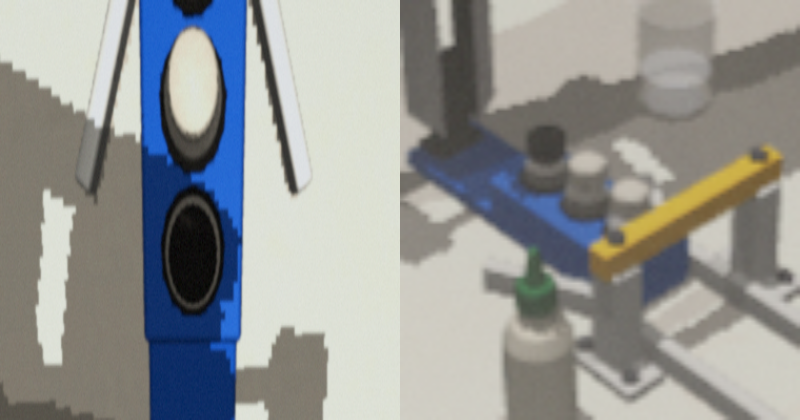

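The carrier is centred between the flares (carrier at column 193, flare ends averaging 196) and there is no side force. Continuing in small monitored steps.

```bash
python3 -m jog '[[0.3,0,0,0,0,0],[0.6,0,0,0,0,0],[0.9,0,0,0,0,0],[1.2,0,0,0,0,0],[1.5,0,0,0,0,0],[1.5,0,0,0,0,0]]'| egrep 'pos|force'
```

```text
ee_pos: [0.4957, -0.0859, 0.2234]
force: [-0.8, 1.9, -0.7]
grip_force: 25.0
```

```bash
for i in 1 2; do python3 -m jog '[[0.2,0,0,0,0,0],[0.4,0,0,0,0,0],[0.6,0,0,0,0,0],[0.6,0,0,0,0,0]]'| egrep 'pos|force'; done
```

```text
ee_pos: [0.4959, -0.0801, 0.2234]
force: [0.2, 0.6, -2.8]
grip_force: 25.0
ee_pos: [0.4961, -0.0741, 0.2234]
force: [0.1, 1.2, -1.1]
grip_force: 25.0
```

```bash
for i in 1 2; do python3 -m jog '[[0.2,0,0,0,0,0],[0.4,0,0,0,0,0],[0.6,0,0,0,0,0],[0.6,0,0,0,0,0]]'| egrep 'pos|force'; done
```

```text
ee_pos: [0.4963, -0.0681, 0.2234]
force: [0.1, 1.5, -0.3]
grip_force: 25.0
ee_pos: [0.4965, -0.0621, 0.2234]
force: [1.0, 1.8, -1.3]
grip_force: 25.0
```

```bash
for i in 1 2 3; do python3 -m jog '[[0.3,0,0,0,0,0],[0.6,0,0,0,0,0],[0.9,0,0,0,0,0],[0.9,0,0,0,0,0]]'| egrep 'pos|force'; done
```

```text
ee_pos: [0.4968, -0.0529, 0.2234]
force: [0.8, 3.1, -2.3]
grip_force: 25.0
ee_pos: [0.497, -0.044, 0.2233]
force: [-0.5, 1.6, -1.9]
grip_force: 25.0
ee_pos: [0.4973, -0.035, 0.2234]
force: [1.0, 2.5, -1.9]
grip_force: 25.0
```

```bash
for i in 1 2 3; do python3 -m jog '[[0.3,0,0,0,0,0],[0.6,0,0,0,0,0],[0.9,0,0,0,0,0],[0.9,0,0,0,0,0]]'| egrep 'pos|force'; done
```

```text
ee_pos: [0.4976, -0.026, 0.2234]
force: [-0.2, 3.0, -0.4]
grip_force: 25.0
ee_pos: [0.4979, -0.017, 0.2234]
force: [0.7, 2.6, -1.8]
grip_force: 25.0
ee_pos: [0.4982, -0.008, 0.2234]
force: [-0.2, 2.8, -0.9]
grip_force: 25.0
```

```bash
for i in 1 2; do python3 -m jog '[[0.2,0,0,0,0,0],[0.4,0,0,0,0,0],[0.6,0,0,0,0,0],[0.8,0,0,0,0,0],[0.8,0,0,0,0,0]]'| egrep 'pos|force'; done; for i in 1 2 3; do python3 -m jog '[[0.1,0,0,0,0,0],[0.2,0,0,0,0,0],[0.2,0,0,0,0,0]]'| egrep 'pos|^force'; done
```

```text
ee_pos: [0.4984, -0.0001, 0.2234]
force: [-0.2, 0.7, -3.0]
grip_force: 25.0
ee_pos: [0.4987, 0.0079, 0.2234]
force: [1.1, 1.6, -3.5]
grip_force: 25.0
ee_pos: [0.4988, 0.0097, 0.2234]
force: [0.4, -1.7, -2.8]
ee_pos: [0.4988, 0.0117, 0.2234]
force: [-0.3, -1.3, -2.6]
ee_pos: [0.4989, 0.0137, 0.2234]
force: [1.1, -0.5, -2.1]
```

```bash
for i in 1 2 3 4; do python3 -m jog '[[0.1,0,0,0,0,0],[0.2,0,0,0,0,0],[0.2,0,0,0,0,0]]'| egrep 'pos|^force'; done
```

```text
ee_pos: [0.499, 0.0157, 0.2234]
force: [0.3, -0.5, -2.5]
ee_pos: [0.499, 0.0177, 0.2234]
force: [-0.3, -1.0, -2.9]
ee_pos: [0.4991, 0.0197, 0.2234]
force: [-0.4, -1.1, -1.4]
ee_pos: [0.4992, 0.0217, 0.2234]
force: [0.2, -1.7, -2.9]
```

```bash
for i in 1 2 3 4 5; do python3 -m jog '[[0.1,0,0,0,0,0],[0.15,0,0,0,0,0],[0.15,0,0,0,0,0]]'| egrep 'pos|^force'; done
```

```text
ee_pos: [0.4992, 0.0231, 0.2234]
force: [0.8, -1.5, -2.3]
ee_pos: [0.4993, 0.0246, 0.2234]
force: [-0.1, -1.5, -2.3]
ee_pos: [0.4993, 0.0262, 0.2234]
force: [-0.7, -1.4, -2.4]
ee_pos: [0.4994, 0.0276, 0.2234]
force: [-0.3, -0.7, -2.4]
ee_pos: [0.4995, 0.0283, 0.2236]
force: [-0.9, -12.8, 0.5]
```

Contact with the pad at about 11-13 N. I'll hold it for a moment.

```bash
python3 -m jog '[[0,0,0,0,0,0],[0,0,0,0,0,0],[0,0,0,0,0,0],[0,0,0,0,0,0],[0,0,0,0,0,0]]'| egrep 'time|pos|force'; python3 -m jog '[[0,0,0,0,0,0],[0,0,0,0,0,0],[0,0,0,0,0,0],[0,0,0,0,0,0],[0,0,0,0,0,0],[0,0,0,0,0,0]]' 42
```

```text
time_s: 23.95
ee_pos: [0.4995, 0.0282, 0.2236]
force: [-0.6, -13.3, -0.3]
grip_force: 25.0
time_s: 24.55
ee_pos: [0.4994, 0.0291, 0.2234]
eef_rot: [3.142, -0.0, 1.539]
force: [0.1, -0.4, -0.5]
grip_width: 0.0397
grip_force: 0.0
```

Released. Now retracting straight up, then away, and checking.

```bash
python3 -m jog '[[0,0,-1,0,0,0],[0,0,-3,0,0,0],[0,0,-6,0,0,0],[0,0,-9,0,0,0],[0,0,-12,0,0,0],[-4,0,-13,0,0,0],[-8,0,-13,0,0,0],[-8,0,-13,0,0,0]]'| egrep 'pos|force'; python3 -m jog '[[-4,0,0,0,0,0],[-8,0,0,0,0,0],[-12,0,0,0,0,0],[-12,0,0,0,0,0],[-12,0,0,0,0,0]]'| egrep 'pos|force'; python3 - <<'E'
from h import *
from fit import W
w=snap('wrist','w9')['img'];a=snap('scene','s9')['img']
# predicted pixel positions of carrier with lug at final grip: origin = lug+98mm
c=np.array([.4995+.098*np.cos(1.539),.0283+.098,1.539])
hsv=cv2.cvtColor(a,cv2.COLOR_BGR2HSV)
m=cv2.inRange(hsv,(105,120,40),(125,255,255))[165:297,220:396]
ys,xs=np.where(m);print('blue',xs.min()+220,xs.max()+220,ys.min()+165,ys.max()+165,len(xs))
print('pred tail',proj('s9',W(c,-110,-22,10)),'nose',proj('s9',W(c,58,22,28)),proj('s9',W(c,58,-22,0)))
m1=cv2.inRange(cv2.cvtColor(cv2.imread('pics/s1.png'),cv2.COLOR_BGR2HSV),(105,120,40),(125,255,255))[165:297,220:396]
ys,xs=np.where(m1);print('blue at start',xs.min()+220,xs.max()+220,ys.min()+165,ys.max()+165)
E
```

```text
ee_pos: [0.4965, -0.0539, 0.3546]
force: [-0.7, 0.8, 0.4]
grip_force: 0.0
ee_pos: [0.4929, -0.1708, 0.3536]
force: [0.8, 0.5, -1.2]
grip_force: 0.0
blue 283 363 230 269 513
pred tail [281.42575188 232.15854816] nose [365.5515374 256.9288518] [347.2084924  281.20106218]
blue at start 227 289 194 223
```

The carrier is where predicted: blue spans columns 283-363, against a predicted 281-365. The robot is clear of it, so I'm handing in.

```bash
python3 -c "
from station import ctrl
print(ctrl.hand_in())"
```

```text
the job is handed in; nothing more can be done
None
```

The job is done and handed in: all three vials pressed fully home, the carrier slid under the bar without catching, its nose pressed on the stop pad with about 11–13 N, then released and left there, at about 26 s of the 67 s allowed; I saw no contact with the other items but did not compare their positions before and after.

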